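Wear-check a pillow block with a go/no-go plug gauge

TASK

Check the bronze bush in the pillow block with the double-ended plug gauge from the wooden cradle: slide the long go end in until the handle's shoulder bears on the end of the bush, and hold it there with a steady push of about 12 N for a second. Draw it out, then press the short no-go end, square and central, against a mouth of the bush with a steady 15 N or so for a second to confirm it is refused; feel your way, since a push over 25 N spoils the gauge. Lay the gauge back in its cradle, let go, and leave the other things where they are.

Things in the scene. Friction and masses are not known exactly. Their poses are not given: they have to be found in the camera images.
- block: cast grey pillow block bolted to a short dark steel beam, fixed to the table. Beam 165 mm (x) by 55 mm (y), 30 mm high; on it the foot, 140 mm (x) by 38 mm (y), and a round housing 66 mm across, 28 mm long in y, top 100 mm above the table. Origin: centre of the beam's underside. The bore runs level along the block's y axis, open at both ends; either mouth may be used for either end of the gauge
- bore_mid (a point): centre of the housing, 66.5 mm above the table on the nominal bore axis (its y axis). In the housing sits a bronze bush 48 mm long, 40 mm outside, 26 mm bore right through, mouths chamfered to 27.6 mm. It sits in a stiff ball seat: its axis starts up to 0.035 rad off in yaw and in pitch, and swivels into line when a gauge in the bore pushes it sideways (about 3 N at a mouth)
- mouth_left (a point): nominal centre of the bush's +y mouth, fixed to the housing 24 mm from bore_mid; axes as the block's. The bush was pressed through more or less far, so that its real end face lies up to 7 mm farther out or in along y than this (both faces shifted the same way; it does not slide), and the swivel puts the real mouth up to 1.1 mm off in x and in z: find it by touch
- mouth_right (a point): the same for the bush's -y mouth, 24 mm from bore_mid along -y. Each end face, a bronze ring 28 to 40 mm across, stands 3 to 17 mm proud of the housing
- gauge_mid (a point): centre of the gauge's handle, on the gauge's axis. Plug gauge, 160 mm long, 0.35 to 0.5 kg, round throughout: bare aluminium handle, 34 mm diameter, 90 mm long, its flat ends being the shoulders; a long steel go member at its +y end, a short steel no-go member at its -y end. y axis: along the gauge from no-go to go. It balances 20 mm from this point towards the go end
- go_end (a point): centre of the go member's flat tip, 99 mm from gauge_mid along the gauge's +y. Go member: 25 mm diameter, 54 mm long from the shoulder, the last 4 mm tapering to 21 mm
- nogo_end (a point): centre of the no-go member's flat tip, 61 mm from gauge_mid along the gauge's -y. No-go member: 29.5 mm diameter, 16 mm long
- rest (a point): where gauge_mid lies when the gauge rests in its fixed wooden cradle, 50 mm above the table. The gauge lies along this point's y axis and lifts straight up; at the start its go end points to +y, within 2 mm of centred; it may go back either way round
- cradle: the cradle. Origin: centre of its underside. Base 70 mm (x) by 116 mm (y) by 12 mm; two upright cheeks 10 mm thick, 60 mm wide (x), 49 mm high, centred at 38 mm either side along y (66 mm clear between them), each with a 90 degree V cut, 46 mm wide at the top, in which the handle lies
- carton_mid (a point): centre of a loose closed carton, 75 by 75 by 105 mm high; leave alone
- can_mid (a point): centre of a loose upright can, 66 mm diameter, 150 mm high; leave alone
- coupling_mid (a point): centre of a loose white plastic pipe coupling standing on end, 66 mm diameter, 108 mm high; leave alone
Things that resemble listed ones, but are neither listed nor needed, are in the scene too. There is more than one size of the part that bears gauge_mid; the job needs the smallest.

How it is judged (in metres and radians):
On the way, in this order (a step that is already met when the one before it is completed fails the run):
1. the go end is fully in: the handle's shoulder bears on the end of the bush with at least 6 N for 0.3 s, gauge in line with the bore (contact force between gauge_c2 and bush above 6 N and distance between gauge_mid and bore_mid below 0.078 m and distance between go_end and bore_mid below 0.039 m and angle between the y axis of gauge_mid and the y axis of bore_mid, either way round below 0.12 rad), for 0.3 s.
2. the no-go end is pressed on a mouth of the bush with at least 10 N for 0.5 s, within 3 mm of central and 0.12 rad of square, and is refused (contact force between gauge_c3 and bush above 10 N and distance between nogo_end and bore_mid between 0.014 and 0.034 m and distance between gauge_mid and bore_mid above 0.077 m and x of nogo_end in the frame of bore_mid between -0.003 and 0.003 m and z of nogo_end in the frame of bore_mid between -0.003 and 0.003 m and angle between the y axis of gauge_mid and the y axis of bore_mid, either way round below 0.12 rad), for 0.5 s.
At the end, for the whole second after the job is handed in: the gauge lies at rest in both V cheeks of the cradle, either way round: its handle's centre within 10 mm of the rest point, within 4 mm of its height, its axis within 0.1 rad of the cradle's, and released (horizontal distance between gauge_mid and rest below 0.01 m and z of gauge_mid in the frame of rest between -0.004 and 0.004 m and angle between the y axis of gauge_mid and the y axis of rest, either way round below 0.1 rad and linear speed of gauge below 0.02 m/s); the robot touches nothing.
It fails at once if a shoulder or the no-go end is pushed on the bush with more than 25 N (contact force between any of gauge_c2, gauge_c3 and bush above 25 N).
It fails at once if the gauge is wedged: more than 45 N between it and the bush or block (contact force between gauge and block above 45 N).
It fails at once if the carton is moved by more than 20 mm (distance of carton_mid from where it was at the start of the episode above 0.02 m).
It fails at once if the can is moved by more than 20 mm (distance of can_mid from where it was at the start of the episode above 0.02 m).
It fails at once if the coupling is moved by more than 20 mm (distance of coupling_mid from where it was at the start of the episode above 0.02 m).
It also fails if it takes over 72 s, if anything falls off the work surface, if the arm or the gripper's body presses on something with over 40 N, if the wrist force passes 120 N, or if a joint passes its speed limit or range.

ROBOT

A 7-joint arm with a two-finger parallel gripper is mounted at the origin on the work surface. World frame = base frame: x ahead of the robot, y to its left, z up, the work surface at z = 0. Lengths are in m, angles in degrees, forces in N, time in s.
With the tool pointing down it reaches from about 0.425 to 0.875 m from the base axis. Payload 8.4 kg.
Tool frame: the origin (TCP) lies midway between the tips of the shut fingers; the grasp point (between the pads) lies 19 mm behind it; z points along the fingers, y is the line along which they close (so a half turn about z gives the same grasp; the last joint's range is limited). The gripper opens to 85 mm and grips with 20 to 120 N. Pads are 22 mm wide; open, the fingers measure 114 mm over their backs; the gripper's body (76 mm by 85 mm) begins 54 mm behind the grasp point. The pads swing forward as they close: fully open they stand 13 mm farther back than shut.
Start: joints at [-81.257, 19.091, 2.286, 83.961, -0.768, 76.965, -3.352], TCP at [0.162, 0.629, 0.231] pointing down, gripper open.
Joint ranges: [-147.57, 147.57], [-21.85, 119.76], [-74.77, 79.35], [14.55, 137.4], [-85.83, 265.84], [4.83, 119.75], [-152.11, 152.11]. Speed limits (degrees/s): [127.2, 127.2, 159.86, 159.86, 180, 180, 180].

INTERFACE

Orientations are given as a 3x3 rotation matrix whose columns are the frame's x, y, z axes.
In Python, from station import ctrl, imaging, order, nets gives the robot as it stands.
- The arm moves only by the tool apply_moves, never from a script. Its argument "steps" is a list that holds one entry, the list of rows, each a list of 5 numbers: the opening in per cent of the stroke, from 0 (shut) to 100 (fully open), then the shift along the world's x, y, z in cm, then the turn about the world's z in degrees. A call has 1 to 5 rows; each row shifts and turns the commanded pose from where the row before left it; what a row does not reach is not made up. A row lasts 1/12 s, in which the tool goes at most 41.7 mm and 7.16 degrees, less where a joint would pass 70% of its speed; a pose out of reach is approached as far as the arm can. A call with a gripper value outside its range is refused whole. The fingers move at their own pace and stop on an object; "squeeze" is the grip in N (left out, the last holds). Time passes only in rows, so rows that do not move let the fingers close. It gives the time, the measured TCP pose, the force, the opening and the grip force at its end, in the units of the state.
- ctrl.read_state(): the state, without advancing time (a new reading comes with each control period).
- imaging.read_camera(name): name is "scene" or "side" or "wrist"; returns a dict with "img" (400x640x3 uint8, blue, green, red), "depth" (400x640 float32, m along the optical axis (not along the pixel's ray), 0 where there is no reading), "intrinsics" (3x3 intrinsics, pixels), "R" (3x3) and "t" (3): a world point X has camera coordinates R X + t. Camera axes: x right, y down, z forward; pixel columns grow to the right and rows downward; lengths in m; the calibration is good to about 2 mm. A picture is of the moment at which its call begins.
- order.hand_in(): hands the job in; it is judged then, once.
Trained networks look in the newest picture that a camera, given by its name, has taken for a name from the list of things; names that differ only in an ending like _2 or _b are one class to them, and where a whole thing is asked for, a point or a joint stands for the part that bears it (a point fixed in the world has none). Each returns a list of dicts, best first, with "p" (0 to 1); they miss things now and then, are a little off and sometimes report something else, mostly with a low value. They report only what shows in the picture. A call takes as long as a camera call. They do not tell look-alikes from the thing itself.
- nets.search_frame(camera, name): "rect" ([centre column, centre row, width, height] in pixels, round what is visible of it).
- nets.trace(camera, name): "pixels" (400x640 bool, what is visible of it) and "rect" ([centre column, centre row, width, height] in pixels, round what is visible of it).
The state is a dict: "time": time; "joints": joint angles; "qd": joint speeds; "joint_torque": joint torques, N m; "tcp_pos": TCP position; "tool_rot": TCP orientation; "force": force on the tool from outside, world axes, zero at the start; "moment": the same for the moment, N m; "grip_width": finger opening in m; "grip_force": force on a finger pad.
Only numpy, scipy, OpenCV 4.12 (cv2) and the standard library are available. Lean on these libraries where they do the work, as an engineer would, in place of code of your own. Each camera call takes 0.05 s, during which the arm holds its last target. There are 200 camera calls.

## Working session

There is one attempt and no reset: what is moved stays moved. The work goes in short steps, Python scripts to look and compute and a tool call to move; the robot and the scene stay as the last step left them, time stands still between calls to the robot, and variables do not carry over. Pictures are saved under pics/ and viewed, at most 10 in all, crops included, and the job is handed in when it is done.

Besides the shell and the picture viewer there is one more tool, called by a JSON object that holds its "api" and its "payload", one argument or row to a line. apply_moves: Moves the arm, as the interface text tells. Its arguments: {"type":"object","properties":{"steps":{"type":"array"},"squeeze":{"type":"number"}},"required":["steps"]}

```bash
mkdir -p pics; cat > h.py <<'E'
import numpy as np, cv2
from station import ctrl, imaging, order, nets
def pts(c, m):
    K=np.array(c["intrinsics"]);R=np.array(c["R"]);t=np.array(c["t"]).ravel()
    v,u=np.nonzero(m&(c["depth"]>0)); z=c["depth"][v,u]
    P=np.stack([(u-K[0,2])/K[0,0]*z,(v-K[1,2])/K[1,1]*z,z],1)
    return (P-t)@R, np.stack([u,v],1)
E
python3 - <<'E'
from h import *
s=ctrl.read_state(); print(s["time"],s["tcp_pos"],s["force"])
for n in ["scene","side"]:
    c=imaging.read_camera(n); cv2.imwrite(f"pics/{n}0.png",c["img"])
    for k in ["gauge_mid","cradle","block","carton_mid","can_mid","coupling_mid"]:
        for d in nets.trace(n,k):
            if d["p"]<.2: continue
            P,_=pts(c,d["pixels"])
            if len(P): print(n,k,round(d["p"],2),np.round(d["rect"]),np.round(np.percentile(P,[3,50,97],axis=0),3).tolist())
E
```

```text
0.0 [0.16183904 0.62904688 0.23043675] [0.04482349 0.27692116 0.14068266]
scene gauge_mid 0.95 [223. 172.  30.  30.] [[0.154, -0.382, 0.004], [0.275, -0.336, 0.038], [0.348, -0.297, 0.05]]
scene gauge_mid 0.89 [239. 241.  64.  45.] [[0.613, -0.269, 0.015], [0.705, -0.201, 0.038], [0.768, -0.124, 0.049]]
scene gauge_mid 0.69 [245. 199.  42.  15.] [[0.453, -0.283, 0.044], [0.492, -0.22, 0.06], [0.525, -0.146, 0.07]]
scene cradle 0.85 [245. 210.  38.  21.] [[0.454, -0.282, 0.007], [0.492, -0.232, 0.015], [0.525, -0.176, 0.047]]
scene block 0.94 [345. 229.  30.  44.] [[0.559, 0.094, 0.008], [0.643, 0.128, 0.045], [0.695, 0.171, 0.1]]
scene carton_mid 0.91 [295. 257.  32.  47.] [[0.764, -0.054, 0.01], [0.83, -0.017, 0.084], [0.835, 0.019, 0.109]]
scene can_mid 0.79 [174. 225.  32.  50.] [[0.649, -0.423, 0.005], [0.705, -0.387, 0.093], [0.715, -0.364, 0.153]]
scene can_mid 0.3 [243. 210.  41.  20.] [[0.453, -0.286, 0.005], [0.491, -0.232, 0.015], [0.525, -0.175, 0.047]]
scene coupling_mid 0.79 [450. 219.  26.  42.] [[0.583, 0.428, 0.001], [0.631, 0.454, 0.067], [0.645, 0.491, 0.111]]
side 
[... 532 characters left out ...]
 [0.517, -0.187, 0.049]]
side block 0.79 [341. 179.  54.  35.] [[0.535, 0.089, 0.003], [0.605, 0.117, 0.037], [0.677, 0.156, 0.097]]
side carton_mid 0.71 [415. 189.  38.  40.] [[0.757, -0.057, 0.007], [0.78, -0.051, 0.068], [0.83, 0.016, 0.106]]
side carton_mid 0.63 [348. 249.  14.  47.] [[0.44, -0.286, 0.043], [0.469, -0.244, 0.062], [0.513, -0.157, 0.067]]
side carton_mid 0.27 [340. 179.  49.  30.] [[0.538, 0.089, 0.004], [0.604, 0.116, 0.038], [0.677, 0.149, 0.095]]
side can_mid 0.69 [471. 268.  42.  74.] [[0.649, -0.429, 0.005], [0.662, -0.414, 0.096], [0.704, -0.373, 0.151]]
side coupling_mid 0.79 [307. 142.  17.  30.] [[0.583, 0.427, 0.006], [0.606, 0.439, 0.063], [0.638, 0.476, 0.11]]
```

```bash
python3 - <<'E'
import cv2,numpy as np
a=cv2.imread("pics/scene0.png")[140:300,140:480]; b=cv2.imread("pics/side0.png")[120:350,190:530]
f=lambda i:cv2.resize(i,None,fx=1.52,fy=1.52,interpolation=cv2.INTER_CUBIC)
cv2.imwrite("pics/ov.png",np.vstack([f(a),f(b)]))
E
```

```text
(no output)
```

View pics/ov.png

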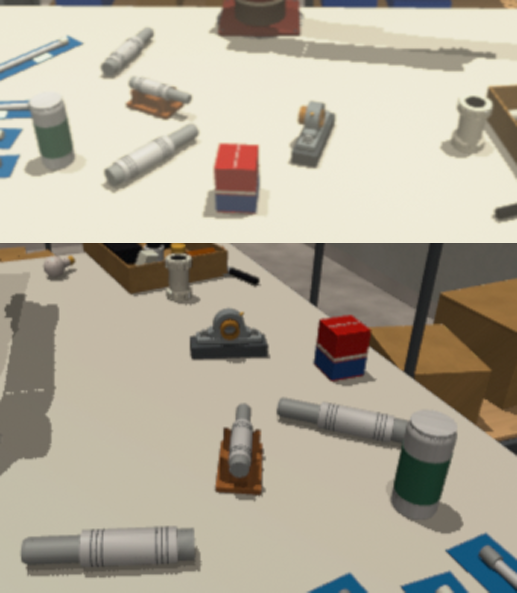

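```bash
python3 - <<'E'
from h import *
s=ctrl.read_state(); print(np.round(s["tool_rot"],3))
c=imaging.read_camera("wrist");R=np.array(c["R"]);t=np.array(c["t"]).ravel();print(-R.T@t,R[2],c["intrinsics"])
E
```

```text
[[-0.968  0.249 -0.   ]
 [ 0.249  0.968  0.   ]
 [ 0.     0.    -1.   ]]
[0.08733206 0.64818324 0.3741639 ] [ 0.2900353  -0.07429059 -0.9541281 ] [[352.99117377   0.         315.77590085]
 [  0.         352.99117377 200.09944211]
 [  0.           0.           1.        ]]
```

{"api": "apply_moves", "payload": {
  "steps": [
    [[100,3.0,-2.7,1,0],[100,3.0,-2.7,1,0],[100,3.0,-2.7,1,0],[100,3.0,-2.7,1,0],[100,3.0,-2.7,1,0]]
  ],
  "squeeze": 100
}}

```text
time: 1.17
tcp_pos: [0.3131, 0.493, 0.282]
tool_rot: [[-0.968, 0.249, 0.0], [0.249, 0.968, 0.0], [0.0, 0.0, -1.0]]
force: [1.1, 0.3, -0.5]
grip_width: 0.0856
grip_force: 0.0
```

{"api": "apply_moves", "payload": {
  "steps": [
    [[100,2.7,-2.9,0,-6.9],[100,2.7,-2.9,0,-6.9],[100,2.7,-2.9,0,-6.9],[100,2.7,-2.9,0,-6.9],[100,2.7,-2.9,0,-6.9]]
  ]
}}

```text
time: 1.58
tcp_pos: [0.448, 0.3478, 0.2817]
tool_rot: [[-0.653, 0.758, 0.0], [0.758, 0.653, 0.001], [0.0, 0.001, -1.0]]
force: [-0.3, -0.4, 0.9]
grip_width: 0.0853
grip_force: 0.0
```

{"api": "apply_moves", "payload": {
  "steps": [
    [[100,2.7,-2.9,0,-6.9],[100,2.7,-2.9,0,-6.9],[100,2.7,-2.9,0,-6.9],[100,2.7,-2.9,0,-6.9],[100,2.7,-2.9,0,-6.9]]
  ]
}}

```text
time: 2.0
tcp_pos: [0.583, 0.2029, 0.2817]
tool_rot: [[-0.109, 0.994, 0.001], [0.994, 0.109, 0.001], [0.0, 0.001, -1.0]]
force: [1.6, 0.8, 0.1]
grip_width: 0.0851
grip_force: 0.0
```

{"api": "apply_moves", "payload": {
  "steps": [
    [[100,0,0,0,-6.6],[100,0,0,0,0]]
  ]
}}

```text
time: 2.17
tcp_pos: [0.5834, 0.2014, 0.2812]
tool_rot: [[0.012, 1.0, 0.0], [1.0, -0.012, -0.001], [-0.001, 0.0, -1.0]]
force: [0.1, 1.5, 0.9]
grip_width: 0.0853
grip_force: 0.0
```

```bash
python3 - <<'E'
from h import *
s=ctrl.read_state(); print(s["tcp_pos"],s["joints"])
c=imaging.read_camera("wrist"); cv2.imwrite("pics/w1.png",c["img"]); np.savez("w1.npz",**c)
for d in nets.trace("wrist","block")[:1]:
    P,uv=pts(c,d["pixels"]); print(d["p"],d["rect"])
    for lo,hi in [(.02,.034),(.034,.06),(.085,.105)]:
        Q=P[(P[:,2]>lo)&(P[:,2]<hi)]; 
        if len(Q)>20: print(lo,len(Q),cv2.minAreaRect(Q[:,:2].astype(np.float32)*1000),Q.max(0)[2])
E
```

```text
[0.58342361 0.20136965 0.28123031] [-47.75727521  15.06460321  30.52665599  85.7307766   -7.60446356
  81.29120307 -17.61630657]
0.57 [339.2, 217.5, 149.4, 85.6]
0.02 2102 ((610.4151611328125, 134.07769775390625), (54.98229217529297, 164.6417694091797), 73.16832733154297) 0.033968307814182815
0.034 2455 ((610.4000854492188, 133.80548095703125), (38.8248291015625, 139.70240783691406), 73.02719116210938) 0.05997943552802096
0.085 1686 ((609.0669555664062, 126.95654296875), (47.032012939453125, 57.88340377807617), 71.41085052490234) 0.10124814986823422
```

View pics/w1.png

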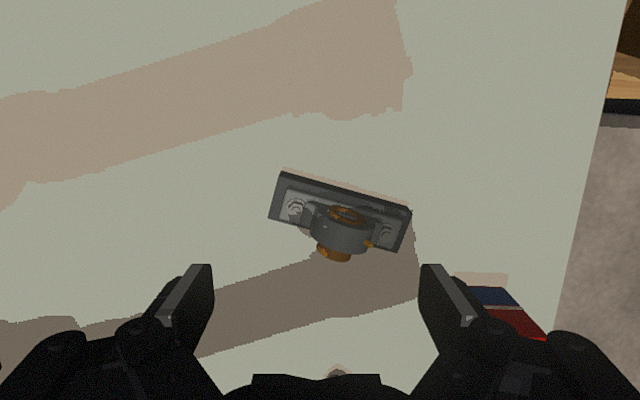

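```bash
python3 - <<'E'
from h import *
c=dict(np.load("w1.npz")); hsv=cv2.cvtColor(c["img"],cv2.COLOR_BGR2HSV)
m=(hsv[...,0]>5)&(hsv[...,0]<25)&(hsv[...,1]>130); m[:150]=0;m[290:]=0;m[:,:260]=0;m[:,420:]=0
P,uv=pts(c,m); a=np.radians(73.1); b=np.array([np.cos(a),np.sin(a),0]); x=np.array([b[1],-b[0],0])
Q=P-[.6104,.134,.0665]; B=np.stack([Q@x,Q@b,Q[:,2]],1)*1000
B=B[(abs(B[:,0])<30)]
for s in (1,-1):
    q=B[B[:,1]*s>12]; print(s,len(q),np.round(np.percentile(q,[1,10,50,90,99],axis=0),1).tolist())
print(np.histogram(B[:,1],bins=np.arange(-40,40,2)))
cv2.imwrite("pics/w1c.png",cv2.resize(c["img"][160:280,250:430],None,fx=4,fy=4))
E
```

```text
1 236 [[-18.5, 13.7, -17.5], [-15.3, 14.4, -13.3], [-2.4, 16.1, 8.1], [13.1, 17.1, 19.7], [19.0, 17.5, 21.6]]
-1 281 [[-19.8, -30.6, 5.2], [-16.6, -29.7, 10.8], [-3.9, -25.8, 17.5], [10.6, -22.0, 19.7], [16.1, -20.7, 20.6]]
(array([  0,   0,   0,   0,  22,  53,  56,  61,  57,  31,   0,   0,   1,
         0,   0,   0,   0,   0,   1,  10,  26,  12,   0,   0,   0,   0,
         6, 107, 123,   0,   0,   0,   0,   0,   0,   0,   0,   0,   0]), array([-40, -38, -36, -34, -32, -30, -28, -26, -24, -22, -20, -18, -16,
       -14, -12, -10,  -8,  -6,  -4,  -2,   0,   2,   4,   6,   8,  10,
        12,  14,  16,  18,  20,  22,  24,  26,  28,  30,  32,  34,  36,
        38]))
```

{"api": "apply_moves", "payload": {
  "steps": [
    [[100,-2.0,-3.6,0,0],[100,-2.0,-3.6,0,0],[100,-2.0,-3.6,0,0],[100,-2.0,-3.6,0,0],[100,-1.5,-3.6,0,0]]
  ]
}}

```text
time: 2.68
tcp_pos: [0.4851, 0.0246, 0.2813]
tool_rot: [[-0.007, 1.0, 0.0], [1.0, 0.007, 0.001], [0.001, 0.0, -1.0]]
force: [-0.1, -0.7, 0.6]
grip_width: 0.0851
grip_force: 0.0
```

{"api": "apply_moves", "payload": {
  "steps": [
    [[100,0,-3.8,-1,0],[100,0,-3.8,-1,0],[100,0,-3.8,-1,0],[100,0,-2.0,-1,0],[100,0,0,0,0]]
  ]
}}

```text
time: 3.1
tcp_pos: [0.4855, -0.1131, 0.2402]
tool_rot: [[0.001, 1.0, -0.001], [1.0, -0.001, -0.0], [-0.0, -0.001, -1.0]]
force: [0.8, 1.1, 0.4]
grip_width: 0.0855
grip_force: 0.0
```

```bash
python3 - <<'E'
from h import *
s=ctrl.read_state(); print(s["tcp_pos"])
c=imaging.read_camera("wrist"); cv2.imwrite("pics/w2.png",c["img"]); np.savez("w2.npz",**c)
for k in ["gauge_mid","cradle"]:
  for d in nets.trace("wrist",k)[:2]:
    P,uv=pts(c,d["pixels"]); print(k,d["p"],d["rect"],np.round(np.percentile(P,[2,50,98],axis=0),3).tolist())
    for lo,hi in [(.004,.02),(.03,.055),(.055,.08)]:
        Q=P[(P[:,2]>lo)&(P[:,2]<hi)]; 
        if len(Q)>20: print(lo,len(Q),cv2.minAreaRect(Q[:,:2].astype(np.float32)*1000),Q.max(0)[2])
E
```

```text
[ 0.48552654 -0.11312035  0.24018212]
gauge_mid 0.69 [317.0, 264.2, 89.7, 136.1] [[0.441, -0.281, 0.029], [0.481, -0.209, 0.062], [0.522, -0.142, 0.068]]
0.004 50 ((488.5595397949219, -222.35943603515625), (87.12529754638672, 41.43575668334961), 63.360294342041016) 0.014266486293387842
0.03 370 ((483.54638671875, -211.8659210205078), (157.51852416992188, 40.46851348876953), 65.53157043457031) 0.05499287298323756
0.055 3879 ((481.88360595703125, -212.8303985595703), (160.80245971679688, 32.28594970703125), 63.13274002075195) 0.06886754525670385
gauge_mid 0.68 [111.0, 339.9, 197.0, 58.1] [[0.141, -0.352, 0.015], [0.18, -0.304, 0.031], [0.347, -0.288, 0.041]]
0.004 228 ((245.97329711914062, -320.07122802734375), (22.686786651611328, 219.6318817138672), 67.47777557373047) 0.019968829903446533
0.03 1162 ((243.659912109375, -322.5208435058594), (26.735462188720703, 220.00198364257812), 77.18172454833984) 0.041693700233652355
cradle 0.67 [307.4, 266.6, 94.0, 113.8] [[0.425, -0.273, 0.007], [0.465, -0.214, 0.013], [0.523, -0.168, 0.05]]
0.004 1883 ((473.7084045410156, -229.3236083984375), (115.01880645751953, 69.6042251586914), 62.76173400878906) 0.019981914145357865
0.03 722 ((473.8853759765625, -228.9817657470703), (87.73728942871094, 59.66223907470703), 62.76822280883789) 0.05089170557475024
```

View pics/w2.png

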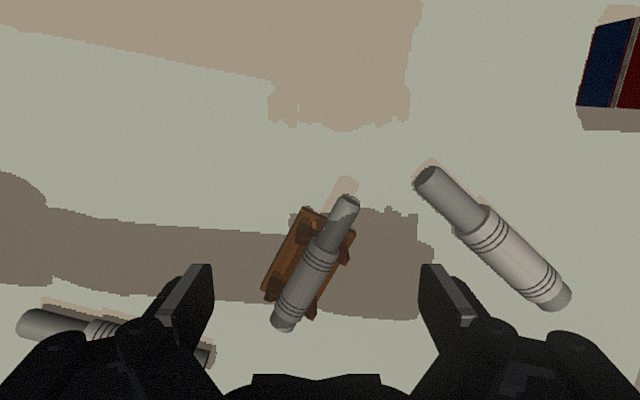

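Candidates in w2: (317,264) in the cradle, (495,240) and (111,340) on the table. The one in the cradle measures 160 mm, which is the smallest, and lies in the V cheeks. I'll confirm it in a crop.

```bash
python3 -c "
import cv2;i=cv2.imread('pics/w2.png')[170:350,220:460];cv2.imwrite('pics/w2c.png',cv2.resize(i,None,fx=2.5,fy=2.5,interpolation=2))"
```

```text
(no output)
```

View pics/w2c.png

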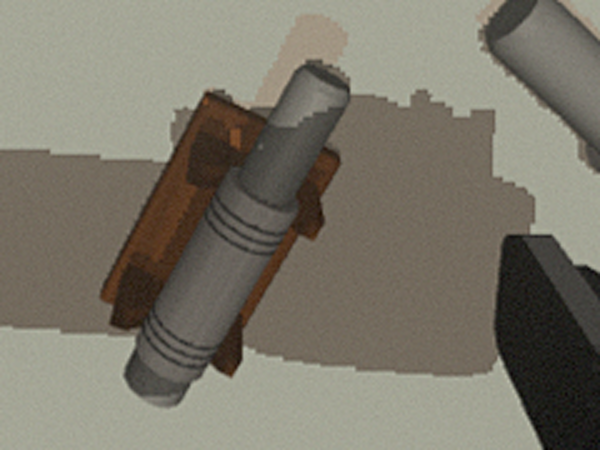

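{"api": "apply_moves", "payload": {
  "steps": [
    [[100,-0.2,-2.6,-1.5,-6.8],[100,-0.2,-2.6,-1.5,-6.8],[100,-0.2,-2.7,-1.5,-6.8],[100,-0.1,-2.7,-1.5,-6.8],[100,0,0,0,0]]
  ]
}}

```text
time: 3.67
tcp_pos: [0.4786, -0.218, 0.1795]
tool_rot: [[0.464, 0.886, -0.002], [0.886, -0.464, -0.001], [-0.002, -0.002, -1.0]]
force: [-1.0, 0.5, -0.2]
grip_width: 0.0856
grip_force: 0.0
```

The crop shows the small gauge in the wooden V cradle, with its go end at upper right (320,85) and the no-go end at lower left (160,390). Now I'll descend.

{"api": "apply_moves", "payload": {
  "steps": [
    [[100,0,0,-3.5,0.4],[100,0,-0.1,-3.5,0],[100,0,0,-3.4,0],[100,0,0,-2.8,0],[100,0,0,-1.7,0]]
  ]
}}

```text
time: 4.08
tcp_pos: [0.4796, -0.2133, 0.0294]
tool_rot: [[0.446, 0.895, -0.003], [0.895, -0.446, 0.002], [0.0, -0.003, -1.0]]
force: [-0.3, -0.1, 0.0]
grip_width: 0.0853
grip_force: 0.0
```

{"api": "apply_moves", "payload": {
  "steps": [
    [[0,0,0,0,0],[0,0,0,0,0],[0,0,0,0,0],[0,0,0,0,0],[0,0,0,0,0]]
  ]
}}

```text
time: 4.5
tcp_pos: [0.4815, -0.2163, 0.0342]
tool_rot: [[0.45, 0.893, 0.003], [0.893, -0.45, 0.001], [0.002, 0.002, -1.0]]
force: [-0.9, 1.1, 7.8]
grip_width: 0.0317
grip_force: 98.2
```

{"api": "apply_moves", "payload": {
  "steps": [
    [[0,0,0,0,0],[0,0,0,0,0]]
  ]
}}

```text
time: 4.67
tcp_pos: [0.4815, -0.2163, 0.0342]
tool_rot: [[0.451, 0.893, 0.003], [0.893, -0.451, 0.001], [0.002, 0.003, -1.0]]
force: [-2.4, 2.7, 8.9]
grip_width: 0.0311
grip_force: 98.1
```

{"api": "apply_moves", "payload": {
  "steps": [
    [[100,0,0,0,0],[100,0,0,0,0],[100,0,0,-0.4,0],[100,0,0,-0.4,0],[100,0,0,0,0]]
  ]
}}

```text
time: 5.08
tcp_pos: [0.4795, -0.2162, 0.0235]
tool_rot: [[0.451, 0.892, -0.001], [0.892, -0.451, 0.0], [-0.0, -0.001, -1.0]]
force: [0.3, -0.1, 0.6]
grip_width: 0.0851
grip_force: 0.0
```

{"api": "apply_moves", "payload": {
  "steps": [
    [[0,0,0,0,0],[0,0,0,0,0],[0,0,0,0,0],[0,0,0,0,0],[0,0,0,0,0]]
  ]
}}

```text
time: 5.5
tcp_pos: [0.481, -0.217, 0.0249]
tool_rot: [[0.451, 0.892, 0.002], [0.892, -0.451, -0.001], [0.0, 0.002, -1.0]]
force: [3.8, -1.7, 1.7]
grip_width: 0.0319
grip_force: 98.7
```

{"api": "apply_moves", "payload": {
  "steps": [
    [[0,0,0,0,0],[0,0,0,0,0]]
  ]
}}

```text
time: 5.67
tcp_pos: [0.481, -0.217, 0.0249]
tool_rot: [[0.451, 0.892, 0.002], [0.892, -0.451, -0.001], [0.0, 0.002, -1.0]]
force: [3.8, -2.4, 2.8]
grip_width: 0.0322
grip_force: 98.7
```

{"api": "apply_moves", "payload": {
  "steps": [
    [[0,0,0,1.0,0],[0,0,0,2.5,0],[0,0,0,3.5,0],[0,0,0,2.5,0],[0,0,0,0.5,0]]
  ]
}}

```text
time: 6.08
tcp_pos: [0.4807, -0.2173, 0.1278]
tool_rot: [[0.452, 0.892, 0.003], [0.892, -0.452, -0.0], [0.001, 0.003, -1.0]]
force: [1.1, -0.5, -3.6]
grip_width: 0.0322
grip_force: 100.0
```

{"api": "apply_moves", "payload": {
  "steps": [
    [[0,1.3,3.2,0,1.4],[0,1.3,3.2,0,1.4],[0,1.3,3.2,0,1.4],[0,1.3,3.2,0,1.4],[0,1.3,3.2,0,1.4]]
  ]
}}

```text
time: 6.5
tcp_pos: [0.5438, -0.0547, 0.1231]
tool_rot: [[0.338, 0.941, -0.003], [0.941, -0.338, 0.0], [-0.001, -0.003, -1.0]]
force: [0.9, -0.0, -3.4]
grip_width: 0.0317
grip_force: 100.0
```

{"api": "apply_moves", "payload": {
  "steps": [
    [[0,1.3,3.2,0,1.4],[0,1.3,3.2,0,1.5],[0,0,0,0,0],[0,0,0,0,0]]
  ]
}}

```text
time: 6.83
tcp_pos: [0.57, 0.0101, 0.1227]
tool_rot: [[0.287, 0.958, -0.003], [0.958, -0.287, -0.0], [-0.001, -0.003, -1.0]]
force: [-0.3, -1.2, -3.5]
grip_width: 0.0322
grip_force: 100.0
```

```bash
python3 - <<'E'
from h import *
s=ctrl.read_state(); T=np.array(s["tcp_pos"]);Rt=np.array(s["tool_rot"]);print(T,Rt[:,0],s["force"])
c=imaging.read_camera("wrist"); cv2.imwrite("pics/w3.png",c["img"]); np.savez("w3.npz",**c)
P,uv=pts(c,np.ones((400,640),bool)); L=(P-T)@Rt*1000
# tool frame: x along gauge, y lateral, z down
Q=L[(abs(L[:,1])<22)&(L[:,2]<0)&(L[:,2]>-60)&(L[:,0]>-110)&(L[:,0]<110)]
for a in range(10,95,8):
    q=Q[(Q[:,0]>=a)&(Q[:,0]<a+8)]
    if len(q)>5: print(a,len(q),"top",np.percentile(q[:,2],3).round(1),"y",q[:,1].min().round(1),q[:,1].max().round(1))
print("xmax",Q[:,0].max())
# block again
d=nets.trace("wrist","block")
for e in d[:1]:
    B,_=pts(c,e["pixels"]); print(e["p"],e["rect"])
    for lo,hi in [(.02,.034),(.034,.06)]:
        q=B[(B[:,2]>lo)&(B[:,2]<hi)]; print(cv2.minAreaRect(q[:,:2].astype(np.float32)*1000))
E
```

```text
[0.56996389 0.01013682 0.12267954] [ 0.28662188  0.95804269 -0.00145275] [-0.26041619 -1.1816982  -3.51476283]
10 4205 top -57.9 y -22.0 22.0
18 2042 top -42.5 y -17.5 16.4
26 2651 top -42.1 y -17.1 16.6
34 1660 top -38.2 y -12.7 11.9
42 1757 top -38.1 y -12.6 11.9
50 1876 top -38.1 y -12.6 12.0
58 1993 top -38.1 y -12.6 12.0
66 2170 top -38.2 y -12.5 12.1
74 2237 top -38.1 y -12.5 12.1
82 585 top -36.8 y -11.2 11.1
xmax 84.38570990678234
0.75 [323.9, 25.3, 276.3, 48.1]
((606.3419189453125, 118.62596893310547), (24.697816848754883, 164.14242553710938), 73.27381134033203)
((605.4495239257812, 115.79682159423828), (25.455293655395508, 140.10702514648438), 73.4715347290039)
```

View pics/w3.png

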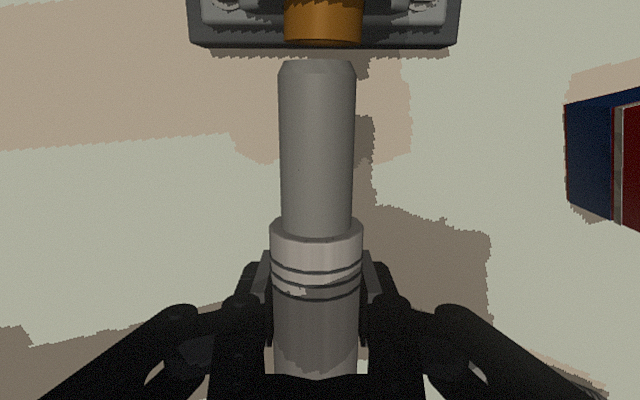

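The picture shows the gauge level and centred in the pads. The bush (323,20) is dead ahead of the go tip (317,65). I'll now measure the bush relative to the tool in this same picture.

```bash
python3 - <<'E'
from h import *
s=ctrl.read_state(); T=np.array(s["tcp_pos"]);Rt=np.array(s["tool_rot"])
c=dict(np.load("w3.npz")); hsv=cv2.cvtColor(c["img"],cv2.COLOR_BGR2HSV)
m=(hsv[...,0]>5)&(hsv[...,0]<25)&(hsv[...,1]>130); m[60:]=0
P,uv=pts(c,m); L=(P-T)@Rt*1000
for a in range(88,125,3):
    q=L[(L[:,0]>=a)&(L[:,0]<a+3)]
    if len(q)>30:
        # circle fit in (y,z)
        A=np.c_[2*q[:,1],2*q[:,2],np.ones(len(q))]; 
        # fixed radius 20 fit
        from scipy.optimize import least_squares
        r=least_squares(lambda p:np.hypot(q[:,1]-p[0],q[:,2]-p[1])-20,[0,T[2]*1000-66.5],loss="soft_l1").x
        print(a,len(q),"yc,zc",r.round(2),"ext",q[:,1].min().round(1),q[:,1].max().round(1),"world z",(T[2]*1000-r[1]).round(1))
print(np.percentile(L[:,0],[0.5,2,5]).round(1))
b=np.array([np.cos(np.radians(73.2)),np.sin(np.radians(73.2))]);x=np.array([b[1],-b[0]])
d=T[:2]-[.6105,.134]; print("tcp in block x,y",d@x*1000,d@b*1000)
E
```

```text
100 289 yc,zc [ 0.22 57.46] ext -16.5 20.8 world z 65.8
103 767 yc,zc [ 1.81 56.35] ext -22.8 20.7 world z 66.9
106 550 yc,zc [ 1.53 57.02] ext -47.4 72.6 world z 66.2
109 556 yc,zc [ 1.61 56.92] ext -17.6 21.0 world z 66.3
112 574 yc,zc [ 1.71 56.78] ext -17.5 21.3 world z 66.5
115 575 yc,zc [ 1.79 56.73] ext -17.4 21.3 world z 66.5
118 194 yc,zc [ 1.82 56.79] ext -17.3 22.7 world z 66.5
[102.  102.1 102.6]
tcp in block x,y -2.3050282813246397 -133.7645511510354
```

{"api": "apply_moves", "payload": {
  "steps": [
    [[0,0.2,0,-3,0],[0,0,0,-3,0],[0,0,-0.05,-1.8,0],[0,0,0,-0.4,0],[0,0,0,0,0]]
  ]
}}

```text
time: 7.35
tcp_pos: [0.5714, 0.0054, 0.0412]
tool_rot: [[0.293, 0.956, -0.003], [0.956, -0.293, -0.001], [-0.002, -0.003, -1.0]]
force: [-0.0, -0.1, -3.1]
grip_width: 0.0322
grip_force: 100.0
```

```bash
cat > st.py <<'E'
from h import *
s=ctrl.read_state(); T=np.array(s["tcp_pos"]);Rt=np.array(s["tool_rot"])
b=np.array([np.cos(np.radians(73.2)),np.sin(np.radians(73.2))]);x=np.array([b[1],-b[0]])
d=T[:2]-[.6105,.134]; f=np.array(s["force"])
print("block x,y,z",np.round([d@x*1000,d@b*1000,T[2]*1000],1),"F x,y,z",np.round([f[:2]@x,f[:2]@b,f[2]],1),"yaw",np.degrees(np.arctan2(Rt[1,0],Rt[0,0])).round(2),s["time"], s["moment"])
E
python3 st.py
```

```text
block x,y,z [  -0.3 -134.4   41.2] F x,y,z [ 0.  -0.1 -3.1] yaw 72.94 7.35 [-0.06106961  0.0507699  -0.00744489]
```

{"api": "apply_moves", "payload": {
  "steps": [
    [[0,0.12,0.38,0,0],[0,0.12,0.38,0,0],[0,0.12,0.38,0,0],[0,0.12,0.38,0,0],[0,0.12,0.38,0,0]]
  ]
}}

```text
time: 7.77
tcp_pos: [0.5789, 0.0261, 0.0428]
tool_rot: [[0.291, 0.957, -0.0], [0.957, -0.291, -0.0], [-0.0, -0.0, -1.0]]
force: [-3.2, -4.2, -6.3]
grip_width: 0.032
grip_force: 99.9
```

```bash
python3 st.py
```

```text
block x,y,z [   1.  -112.4   42.8] F x,y,z [-1.9 -4.9 -6.3] yaw 73.09 7.7667 [-0.78611931  0.59533658  0.12055087]
```

{"api": "apply_moves", "payload": {
  "steps": [
    [[0,0.06,0.2,0,0],[0,0.06,0.2,0,0],[0,0.06,0.2,0,0]]
  ]
}}

```text
time: 8.02
tcp_pos: [0.5803, 0.0323, 0.042]
tool_rot: [[0.291, 0.957, -0.001], [0.957, -0.291, -0.0], [-0.0, -0.001, -1.0]]
force: [-2.5, -1.5, -5.7]
grip_width: 0.0319
grip_force: 99.9
```

```bash
python3 st.py
```

```text
block x,y,z [   0.5 -106.1   42. ] F x,y,z [-1.9 -2.2 -5.7] yaw 73.09 8.0167 [-0.33449287  0.57048262  0.14314011]
```

{"api": "apply_moves", "payload": {
  "steps": [
    [[0,0.0,0.22,-0.05,0],[0,0.01,0.22,-0.05,0],[0,0.06,0.2,0,0],[0,0.06,0.2,0,0],[0,0.06,0.2,0,0]]
  ]
}}

```text
time: 8.43
tcp_pos: [0.583, 0.0427, 0.0415]
tool_rot: [[0.291, 0.957, 0.001], [0.957, -0.291, 0.0], [0.0, 0.0, -1.0]]
force: [-0.4, 0.1, -3.6]
grip_width: 0.0319
grip_force: 99.9
```

```bash
python3 st.py
```

```text
block x,y,z [  0.1 -95.3  41.5] F x,y,z [-0.5 -0.  -3.6] yaw 73.07 8.4333 [-0.10667892 -0.00063961 -0.04521933]
```

{"api": "apply_moves", "payload": {
  "steps": [
    [[0,0.06,0.2,0,0],[0,0.06,0.2,0,0],[0,0.06,0.2,0,0],[0,0.06,0.2,0,0],[0,0.06,0.2,0,0]]
  ]
}}

```text
time: 8.85
tcp_pos: [0.586, 0.0526, 0.0413]
tool_rot: [[0.291, 0.957, 0.001], [0.957, -0.291, 0.0], [0.0, 0.001, -1.0]]
force: [1.2, -3.0, -5.4]
grip_width: 0.0316
grip_force: 104.2
```

```bash
python3 st.py
```

```text
block x,y,z [  0.1 -85.   41.3] F x,y,z [ 2.1 -2.5 -5.4] yaw 73.06 8.85 [-0.69506066 -0.20209623 -0.19439625]
```

{"api": "apply_moves", "payload": {
  "steps": [
    [[0,0.06,0.2,0,0],[0,0.06,0.2,0,0],[0,0.06,0.2,0,0],[0,0.06,0.2,0,0],[0,0.06,0.2,0,0]]
  ]
}}

```text
time: 9.27
tcp_pos: [0.5889, 0.0624, 0.0414]
tool_rot: [[0.291, 0.957, 0.0], [0.957, -0.291, -0.0], [-0.0, 0.0, -1.0]]
force: [3.1, -2.3, -5.5]
grip_width: 0.0318
grip_force: 106.6
```

```bash
python3 st.py
```

```text
block x,y,z [  0.1 -74.8  41.4] F x,y,z [ 3.6 -1.3 -5.5] yaw 73.06 9.2667 [ 1.3657182  -1.06021339 -0.20353295]
```

{"api": "apply_moves", "payload": {
  "steps": [
    [[0,0.06,0.2,0,0],[0,0.06,0.2,0,0],[0,0.06,0.2,0,0]]
  ]
}}

```text
time: 9.52
tcp_pos: [0.5907, 0.0683, 0.0415]
tool_rot: [[0.291, 0.957, 0.0], [0.957, -0.291, -0.0], [-0.0, 0.0, -1.0]]
force: [3.3, -4.4, -4.0]
grip_width: 0.0315
grip_force: 107.0
```

```bash
python3 st.py
```

```text
block x,y,z [  0.1 -68.6  41.5] F x,y,z [ 4.4 -3.2 -4. ] yaw 73.06 9.5167 [ 1.40598038 -1.21640797 -0.24019431]
```

{"api": "apply_moves", "payload": {
  "steps": [
    [[0,0.1,0.18,0,0],[0,0.1,0.13,0,0],[0,0.04,0.1,0,0],[0,0.03,0.1,0,0]]
  ]
}}

```text
time: 9.85
tcp_pos: [0.5929, 0.0736, 0.0413]
tool_rot: [[0.291, 0.957, -0.001], [0.957, -0.291, 0.0], [-0.0, -0.001, -1.0]]
force: [-1.3, -2.2, -0.6]
grip_width: 0.0314
grip_force: 108.0
```

```bash
python3 st.py
```

```text
block x,y,z [  0.6 -62.9  41.3] F x,y,z [-0.6 -2.5 -0.6] yaw 73.09 9.85 [ 2.13973661 -0.55689814  0.04577211]
```

{"api": "apply_moves", "payload": {
  "steps": [
    [[0,0.03,0.1,0,0],[0,0.03,0.1,0,0]]
  ]
}}

```text
time: 10.02
tcp_pos: [0.5935, 0.0754, 0.0414]
tool_rot: [[0.291, 0.957, -0.001], [0.957, -0.291, -0.0], [-0.0, -0.001, -1.0]]
force: [-2.0, -8.6, 0.6]
grip_width: 0.0317
grip_force: 105.2
```

```bash
python3 st.py
```

```text
block x,y,z [  0.6 -61.   41.4] F x,y,z [ 0.6 -8.8  0.6] yaw 73.08 10.0167 [-1.00351038  0.47447365 -0.01166175]
```

{"api": "apply_moves", "payload": {
  "steps": [
    [[0,0.02,0.07,0,0],[0,0,0,0,0]]
  ]
}}

```text
time: 10.18
tcp_pos: [0.5936, 0.0754, 0.0413]
tool_rot: [[0.292, 0.957, -0.001], [0.957, -0.292, -0.001], [-0.001, -0.001, -1.0]]
force: [-2.1, -5.2, 2.0]
grip_width: 0.0315
grip_force: 105.5
```

```bash
python3 st.py
```

```text
block x,y,z [  0.8 -61.   41.3] F x,y,z [-0.5 -5.6  2. ] yaw 73.04 10.1833 [-2.39407804  0.91989976 -0.06866345]
```

{"api": "apply_moves", "payload": {
  "steps": [
    [[0,0.03,0.1,0,0],[0,0.02,0.05,0,0],[0,0,0,0,0]]
  ]
}}

```text
time: 10.43
tcp_pos: [0.5938, 0.0755, 0.0412]
tool_rot: [[0.293, 0.956, -0.002], [0.956, -0.293, -0.002], [-0.002, -0.001, -1.0]]
force: [-3.3, -4.6, 4.2]
grip_width: 0.0315
grip_force: 105.6
```

```bash
python3 st.py
```

```text
block x,y,z [  0.9 -60.8  41.2] F x,y,z [-1.8 -5.4  4.2] yaw 72.97 10.4333 [-1.1384554   0.76862675  0.07413198]
```

{"api": "apply_moves", "payload": {
  "steps": [
    [[0,0.03,0.1,0.05,0],[0,0.0,0.0,0.0,0]]
  ]
}}

```text
time: 10.6
tcp_pos: [0.5937, 0.0756, 0.0415]
tool_rot: [[0.293, 0.956, -0.002], [0.956, -0.293, -0.003], [-0.004, -0.001, -1.0]]
force: [-4.0, -8.4, 1.9]
grip_width: 0.0314
grip_force: 104.9
```

```bash
python3 st.py
```

```text
block x,y,z [  0.8 -60.7  41.5] F x,y,z [-1.4 -9.2  1.9] yaw 72.94 10.6 [-3.47131708  1.17967414  0.00356974]
```

{"api": "apply_moves", "payload": {
  "steps": [
    [[0,0.03,0.1,0.05,0],[0,0.0,0.0,0.0,0]]
  ]
}}

```text
time: 10.77
tcp_pos: [0.5937, 0.0757, 0.0417]
tool_rot: [[0.294, 0.956, -0.003], [0.956, -0.294, -0.004], [-0.005, -0.002, -1.0]]
force: [-4.9, -10.3, 1.0]
grip_width: 0.0318
grip_force: 104.4
```

```bash
python3 st.py
```

```text
block x,y,z [  0.8 -60.7  41.7] F x,y,z [ -1.7 -11.3   1. ] yaw 72.9 10.7667 [-1.7856071   0.75363472  0.05423665]
```

{"api": "apply_moves", "payload": {
  "steps": [
    [[0,0.02,0.05,0.03,0],[0,0,0,0,0],[0,0,0,0,0],[0,0,0,0,0]]
  ]
}}

```text
time: 11.1
tcp_pos: [0.5937, 0.0757, 0.0418]
tool_rot: [[0.294, 0.956, -0.003], [0.956, -0.294, -0.005], [-0.005, -0.002, -1.0]]
force: [-3.4, -12.3, -1.6]
grip_width: 0.0317
grip_force: 104.2
```

```bash
python3 st.py
```

```text
block x,y,z [  0.8 -60.7  41.8] F x,y,z [  0.3 -12.7  -1.6] yaw 72.88 11.1 [-4.29581619  1.329112   -0.05240624]
```

{"api": "apply_moves", "payload": {
  "steps": [
    [[0,0.01,0.03,0.02,0],[0,0,0,0,0],[0,0,0,0,0],[0,0,0,0,0],[0,0,0,0,0]]
  ]
}}

```text
time: 11.52
tcp_pos: [0.5937, 0.0757, 0.0419]
tool_rot: [[0.295, 0.956, -0.003], [0.956, -0.295, -0.005], [-0.006, -0.002, -1.0]]
force: [-4.3, -12.7, -1.2]
grip_width: 0.0317
grip_force: 104.5
```

```bash
python3 st.py
```

```text
block x,y,z [  0.8 -60.7  41.9] F x,y,z [ -0.4 -13.3  -1.2] yaw 72.87 11.5167 [-1.92568149  0.65649252  0.03111293]
```

{"api": "apply_moves", "payload": {
  "steps": [
    [[0,0,0,0,0],[0,0,0,0,0],[0,-0.09,-0.29,0,0],[0,-0.09,-0.29,-0.05,0],[0,-0.09,-0.29,-0.05,0]]
  ]
}}

```text
time: 11.93
tcp_pos: [0.5925, 0.0722, 0.0415]
tool_rot: [[0.291, 0.957, -0.0], [0.957, -0.291, 0.0], [0.0, -0.0, -1.0]]
force: [-0.5, -3.5, -3.2]
grip_width: 0.0316
grip_force: 109.3
```

{"api": "apply_moves", "payload": {
  "steps": [
    [[0,-0.15,-0.48,0,0],[0,-0.15,-0.48,0,0],[0,-0.15,-0.48,0,0],[0,-0.15,-0.48,0,0]]
  ]
}}

```text
time: 12.27
tcp_pos: [0.5865, 0.0524, 0.0417]
tool_rot: [[0.291, 0.957, 0.0], [0.957, -0.291, 0.0], [0.0, -0.0, -1.0]]
force: [1.3, -1.8, -4.8]
grip_width: 0.0314
grip_force: 106.9
```

```bash
python3 st.py
```

```text
block x,y,z [  0.6 -85.1  41.7] F x,y,z [ 1.8 -1.4 -4.8] yaw 73.09 12.2667 [-0.42978378  0.0101269  -0.0798951 ]
```

{"api": "apply_moves", "payload": {
  "steps": [
    [[0,-0.15,-0.48,0,0],[0,-0.15,-0.48,0,0],[0,-0.15,-0.48,0,0],[0,-0.15,-0.48,0,0],[0,-0.15,-0.48,0,0]]
  ]
}}

```text
time: 12.68
tcp_pos: [0.579, 0.0282, 0.0417]
tool_rot: [[0.291, 0.957, -0.0], [0.957, -0.291, -0.0], [-0.0, -0.0, -1.0]]
force: [-0.1, -1.9, -6.4]
grip_width: 0.0313
grip_force: 107.7
```

{"api": "apply_moves", "payload": {
  "steps": [
    [[0,-0.15,-0.48,0,0],[0,-0.3,-0.96,0,0],[0,-0.3,-0.96,0,0],[0,-0.3,-0.96,0,0],[0,0,0,0,0]]
  ]
}}

```text
time: 13.1
tcp_pos: [0.5677, -0.0085, 0.042]
tool_rot: [[0.295, 0.956, -0.0], [0.956, -0.295, -0.001], [-0.001, -0.0, -1.0]]
force: [-0.6, -1.1, -4.2]
grip_width: 0.0313
grip_force: 103.7
```

```bash
python3 st.py
```

```text
block x,y,z [   0.3 -148.8   42. ] F x,y,z [-0.2 -1.2 -4.2] yaw 72.87 13.1 [-0.10050357  0.04949818  0.03177685]
```

{"api": "apply_moves", "payload": {
  "steps": [
    [[0,0,0,2.5,0],[0,0,0,3.5,0],[0,0,0,2.5,0],[0,0.55,1.8,0,0],[0,1.1,3.6,0,0]]
  ]
}}

```text
time: 13.52
tcp_pos: [0.586, 0.044, 0.1295]
tool_rot: [[0.299, 0.954, 0.004], [0.954, -0.299, -0.0], [0.001, 0.004, -1.0]]
force: [1.8, -0.5, -4.8]
grip_width: 0.0314
grip_force: 104.5
```

{"api": "apply_moves", "payload": {
  "steps": [
    [[0,1.1,3.6,0,0],[0,1.1,3.6,0,0],[0,1.1,3.6,0,0],[0,1.1,3.6,0,0],[0,1.1,3.6,0,0]]
  ]
}}

```text
time: 13.93
tcp_pos: [0.6402, 0.231, 0.1267]
tool_rot: [[0.291, 0.957, -0.0], [0.957, -0.291, 0.0], [0.0, -0.001, -1.0]]
force: [1.1, -1.0, -4.4]
grip_width: 0.0316
grip_force: 104.5
```

{"api": "apply_moves", "payload": {
  "steps": [
    [[0,0.55,1.8,0,0],[0,0,0,0,0],[0,0,0,0,0]]
  ]
}}

```text
time: 14.18
tcp_pos: [0.6453, 0.2488, 0.126]
tool_rot: [[0.288, 0.957, -0.001], [0.957, -0.288, -0.001], [-0.001, -0.001, -1.0]]
force: [0.8, -0.9, -4.2]
grip_width: 0.0317
grip_force: 104.3
```

```bash
python3 st.py; python3 - <<'E'
from h import *
s=ctrl.read_state(); T=np.array(s["tcp_pos"]);Rt=np.array(s["tool_rot"])
c=imaging.read_camera("wrist"); np.savez("w4.npz",**c)
P,uv=pts(c,np.ones((400,640),bool)); L=(P-T)@Rt*1000
Q=L[(abs(L[:,1])<22)&(L[:,2]<0)&(L[:,2]>-60)&(L[:,0]>18)&(L[:,0]<110)]
for a in range(18,95,8):
    q=Q[(Q[:,0]>=a)&(Q[:,0]<a+8)]
    if len(q)>5: print(a,len(q),"top",np.percentile(q[:,2],3).round(1),"y",q[:,1].min().round(1),q[:,1].max().round(1))
print("xmax",Q[:,0].max())
E
```

```text
block x,y,z [1.000e-01 1.199e+02 1.260e+02] F x,y,z [ 1.1 -0.6 -4.2] yaw 73.23 14.1833 [-0.11903005  0.01384565 -0.00046902]
18 1887 top -38.7 y -17.5 16.3
26 2458 top -38.5 y -17.5 16.1
34 1549 top -35.8 y -13.1 11.8
42 1676 top -36.4 y -13.1 11.7
50 1814 top -37.1 y -13.3 11.5
58 1971 top -37.7 y -13.2 11.6
66 2161 top -38.3 y -13.2 11.6
74 2267 top -38.8 y -13.3 11.6
82 293 top -37.2 y -11.9 10.2
xmax 83.71953256159327
```

{"api": "apply_moves", "payload": {
  "steps": [
    [[0,0,0,-2,0],[0,0,0,-3,0],[0,0,0,-2,0],[0,0,0,-0.36,0],[0,0,0,0,0]]
  ],
  "squeeze": 120
}}

```text
time: 14.65
tcp_pos: [0.6448, 0.2452, 0.0521]
tool_rot: [[0.293, 0.956, -0.002], [0.956, -0.293, -0.002], [-0.002, -0.002, -1.0]]
force: [0.7, 0.7, -3.6]
grip_width: 0.0314
grip_force: 119.7
```

```bash
cat > g.py <<'E'
from h import *
def gauge(save=None):
    s=ctrl.read_state(); T=np.array(s["tcp_pos"]);Rt=np.array(s["tool_rot"])
    c=imaging.read_camera("wrist")
    if save: cv2.imwrite(save,c["img"])
    P,uv=pts(c,np.ones((400,640),bool)); L=(P-T)@Rt*1000
    Q=L[(abs(L[:,1])<22)&(L[:,2]<0)&(L[:,2]>-60)&(L[:,0]>36)&(L[:,0]<110)]
    xs=[];zs=[];ys=[]
    for a in range(36,78,4):
        q=Q[(Q[:,0]>=a)&(Q[:,0]<a+4)]
        xs.append(a+2);zs.append(np.percentile(q[:,2],3)+12.5);ys.append((q[:,1].min()+q[:,1].max())/2)
    pz=np.polyfit(xs,zs,1);py=np.polyfit(xs,ys,1);xm=Q[:,0].max()
    xt=xm-160
    print("pitch",-pz[0].round(4),"yaw",py[0].round(4),"tipx",xm.round(1),"axis above tcp at 0",-pz[1].round(1),"nogo tip rel tcp (x,y,up)",xt.round(1),np.polyval(py,xt).round(1),-np.polyval(pz,xt).round(1))
gauge()
E
python3 st.py; python3 g.py
```

```text
block x,y,z [  0.7 116.4  52.1] F x,y,z [ 0.5  0.8 -3.6] yaw 72.97 14.65 [-0.04765639 -0.00538414  0.04914873]
pitch 0.0793 yaw -0.0045 tipx 83.7 axis above tcp at 0 20.2 nogo tip rel tcp (x,y,up) -76.3 -0.2 14.2
```

{"api": "apply_moves", "payload": {
  "steps": [
    [[0,-0.13,-0.38,0,0],[0,-0.13,-0.38,0,0],[0,-0.13,-0.38,0,0],[0,-0.12,-0.38,0,0],[0,-0.03,-0.1,0,0]]
  ]
}}

```text
time: 15.12
tcp_pos: [0.6404, 0.2295, 0.0539]
tool_rot: [[0.292, 0.956, 0.001], [0.956, -0.292, 0.0], [0.0, 0.001, -1.0]]
force: [0.4, -0.6, -4.3]
grip_width: 0.0313
grip_force: 119.7
```

```bash
python3 st.py
```

```text
block x,y,z [  1.  100.1  53.9] F x,y,z [ 0.5 -0.5 -4.3] yaw 73.01 15.1167 [-0.06677771 -0.02431831  0.03639849]
```

{"api": "apply_moves", "payload": {
  "steps": [
    [[0,-0.03,-0.1,0,0],[0,-0.03,-0.1,0,0],[0,-0.03,-0.1,0,0]]
  ]
}}

```text
time: 15.37
tcp_pos: [0.6393, 0.2279, 0.0532]
tool_rot: [[0.291, 0.957, 0.0], [0.957, -0.291, 0.0], [0.0, -0.0, -1.0]]
force: [0.8, -0.0, -4.0]
grip_width: 0.031
grip_force: 119.7
```

```bash
python3 st.py
```

```text
block x,y,z [ 0.5 98.2 53.2] F x,y,z [ 0.7  0.2 -4. ] yaw 73.08 15.3667 [-0.00697589  0.00221614 -0.01287054]
```

{"api": "apply_moves", "payload": {
  "steps": [
    [[0,-0.03,-0.1,0,0],[0,-0.03,-0.1,0,0],[0,-0.03,-0.1,0,0],[0,-0.03,-0.1,0,0]]
  ]
}}

```text
time: 15.7
tcp_pos: [0.6381, 0.2237, 0.0531]
tool_rot: [[0.291, 0.957, -0.0], [0.957, -0.291, -0.0], [-0.0, -0.0, -1.0]]
force: [0.4, -0.3, -4.6]
grip_width: 0.0311
grip_force: 119.7
```

```bash
python3 st.py
```

```text
block x,y,z [ 0.5 93.9 53.1] F x,y,z [ 0.4 -0.2 -4.6] yaw 73.08 15.7 [0.00524235 0.01081043 0.02635864]
```

{"api": "apply_moves", "payload": {
  "steps": [
    [[0,-0.03,-0.1,0,0],[0,-0.03,-0.1,0,0]]
  ]
}}

```text
time: 15.87
tcp_pos: [0.6378, 0.2227, 0.0534]
tool_rot: [[0.291, 0.957, 0.001], [0.957, -0.291, 0.001], [0.001, 0.0, -1.0]]
force: [3.0, 4.4, -4.6]
grip_width: 0.0313
grip_force: 119.7
```

```bash
python3 st.py
```

```text
block x,y,z [ 0.5 92.8 53.4] F x,y,z [ 1.6  5.1 -4.6] yaw 73.1 15.8667 [ 0.99849791 -0.40363208 -0.01736526]
```

{"api": "apply_moves", "payload": {
  "steps": [
    [[0,-0.03,-0.1,0,0],[0,-0.02,-0.05,0,0],[0,0,0,0,0]]
  ]
}}

```text
time: 16.12
tcp_pos: [0.6376, 0.2226, 0.0538]
tool_rot: [[0.29, 0.957, 0.002], [0.957, -0.29, 0.003], [0.003, 0.001, -1.0]]
force: [2.9, 7.0, -4.9]
grip_width: 0.0317
grip_force: 119.7
```

```bash
python3 st.py; python3 g.py
```

```text
block x,y,z [ 0.4 92.7 53.8] F x,y,z [ 0.7  7.5 -4.9] yaw 73.16 16.1167 [ 1.22652411 -0.56256219 -0.00488086]
pitch 0.0807 yaw -0.0012 tipx 83.5 axis above tcp at 0 20.2 nogo tip rel tcp (x,y,up) -76.5 -0.7 14.0
```

{"api": "apply_moves", "payload": {
  "steps": [
    [[0,-0.03,-0.1,0,0],[0,-0.03,-0.08,0,0],[0,0,0,0,0]]
  ]
}}

```text
time: 16.42
tcp_pos: [0.6374, 0.2225, 0.0541]
tool_rot: [[0.288, 0.957, 0.003], [0.957, -0.288, 0.005], [0.005, 0.002, -1.0]]
force: [4.4, 10.4, -4.5]
grip_width: 0.0315
grip_force: 119.8
```

```bash
python3 st.py
```

```text
block x,y,z [ 0.2 92.5 54.1] F x,y,z [ 1.2 11.3 -4.5] yaw 73.23 16.4167 [ 2.09864914 -0.86301584  0.02840831]
```

{"api": "apply_moves", "payload": {
  "steps": [
    [[0,-0.03,-0.1,0,0],[0,-0.01,-0.06,-0.02,0],[0,0,0,0,0],[0,0,0,0,0]]
  ]
}}

```text
time: 16.75
tcp_pos: [0.6373, 0.2225, 0.0542]
tool_rot: [[0.287, 0.958, 0.004], [0.958, -0.287, 0.006], [0.007, 0.002, -1.0]]
force: [5.8, 14.6, -4.7]
grip_width: 0.0311
grip_force: 119.8
```

```bash
python3 st.py; python3 g.py
```

```text
block x,y,z [ 0.1 92.5 54.2] F x,y,z [ 1.3 15.6 -4.7] yaw 73.3 16.75 [ 2.80716031 -1.09133177  0.06730506]
pitch 0.0842 yaw -0.0023 tipx 83.4 axis above tcp at 0 20.1 nogo tip rel tcp (x,y,up) -76.6 -0.5 13.7
```

{"api": "apply_moves", "payload": {
  "steps": [
    [[0,0,0,0,0],[0,0,0,0,0],[0,0,0,0,0],[0,0,0,0,0],[0,0,0,0,0]]
  ]
}}

```text
time: 17.22
tcp_pos: [0.6373, 0.2225, 0.0542]
tool_rot: [[0.287, 0.958, 0.004], [0.958, -0.287, 0.006], [0.007, 0.002, -1.0]]
force: [4.9, 13.3, -3.7]
grip_width: 0.0314
grip_force: 119.8
```

```bash
python3 st.py; python3 g.py
```

```text
block x,y,z [ 0.1 92.4 54.2] F x,y,z [ 0.9 14.2 -3.7] yaw 73.3 17.2167 [ 2.85141762 -1.06124907  0.05882619]
pitch 0.0836 yaw -0.0055 tipx 83.5 axis above tcp at 0 20.2 nogo tip rel tcp (x,y,up) -76.5 -0.1 13.8
```

{"api": "apply_moves", "payload": {
  "steps": [
    [[0,0,0,0,0],[0,0,0,0,0],[0,0,0,0,0],[0,0,0,0,0],[0,0.06,0.2,0,0]]
  ]
}}

```text
time: 17.68
tcp_pos: [0.6375, 0.2227, 0.054]
tool_rot: [[0.288, 0.957, 0.003], [0.957, -0.288, 0.004], [0.005, 0.001, -1.0]]
force: [0.9, 4.2, -4.4]
grip_width: 0.031
grip_force: 119.8
```

{"api": "apply_moves", "payload": {
  "steps": [
    [[0,0.2,0.7,0,0],[0,0.3,1.0,0,0],[0,0.3,1.0,0,0],[0,0,0,2,0],[0,0,0,3,0]]
  ]
}}

```text
time: 18.1
tcp_pos: [0.6424, 0.247, 0.0998]
tool_rot: [[0.29, 0.957, -0.006], [0.957, -0.29, -0.003], [-0.005, -0.005, -1.0]]
force: [0.6, -0.2, -4.2]
grip_width: 0.0312
grip_force: 120.0
```

{"api": "apply_moves", "payload": {
  "steps": [
    [[0,0,0,3,0],[0,-0.3,-1,0.5,0],[0,-0.7,-2.0,0,0],[0,-1.2,-3.4,0,-0.9],[0,-1.2,-3.4,0,-0.9]]
  ]
}}

```text
time: 18.52
tcp_pos: [0.61, 0.1478, 0.1372]
tool_rot: [[0.32, 0.948, -0.0], [0.948, -0.32, -0.001], [-0.001, -0.0, -1.0]]
force: [1.3, -1.8, -3.8]
grip_width: 0.0312
grip_force: 120.3
```

{"api": "apply_moves", "payload": {
  "steps": [
    [[0,-1.3,-3.7,0,-0.9],[0,-1.3,-3.7,0,-0.9],[0,-1.3,-3.7,0,-0.9],[0,-1.3,-3.7,0,-0.9],[0,-1.3,-3.7,0,-0.9]]
  ]
}}

```text
time: 18.93
tcp_pos: [0.5445, -0.0388, 0.1375]
tool_rot: [[0.395, 0.919, -0.001], [0.919, -0.395, 0.0], [-0.0, -0.0, -1.0]]
force: [1.2, -1.1, -3.9]
grip_width: 0.0312
grip_force: 120.3
```

{"api": "apply_moves", "payload": {
  "steps": [
    [[0,-1.3,-3.7,0,-0.9],[0,-1.3,-3.7,0,-0.9],[0,-1.3,-3.7,0,-0.9],[0,-1.0,-2.8,0,-0.9],[0,0,0,0,0]]
  ]
}}

```text
time: 19.35
tcp_pos: [0.4933, -0.1834, 0.1381]
tool_rot: [[0.46, 0.888, -0.001], [0.888, -0.46, -0.002], [-0.002, 0.001, -1.0]]
force: [-0.2, -0.9, -3.5]
grip_width: 0.0309
grip_force: 120.3
```

```bash
python3 st.py; python3 g.py
```

```text
block x,y,z [ -20.5 -337.7  138.1] F x,y,z [ 0.1 -0.9 -3.5] yaw 62.58 19.35 [-0.09282892  0.04018428  0.01626849]
pitch 0.0819 yaw -0.0033 tipx 83.4 axis above tcp at 0 20.2 nogo tip rel tcp (x,y,up) -76.6 -0.2 13.9
```

{"api": "apply_moves", "payload": {
  "steps": [
    [[0,-1.26,-3.2,0,0.2],[0,0,0,-2.5,0],[0,0,0,-3.3,0],[0,0,0,-2,0],[0,0,0,0,0]]
  ]
}}

```text
time: 19.82
tcp_pos: [0.4816, -0.2062, 0.056]
tool_rot: [[0.447, 0.894, -0.007], [0.894, -0.447, 0.001], [-0.002, -0.007, -1.0]]
force: [-1.6, 0.6, -4.3]
grip_width: 0.0309
grip_force: 120.2
```

```bash
python3 -c "
from st import *
print(T)"
```

```text
block x,y,z [ -25.1 -362.9   56. ] F x,y,z [-1.7  0.1 -4.3] yaw 63.44 19.8167 [7.18127656e-02 1.34101955e-01 6.87668530e-05]
[ 0.481564   -0.2061587   0.05596271]
```

{"api": "apply_moves", "payload": {
  "steps": [
    [[0,0,0,0,0],[0,0,0,0,0],[0,0,0,0,0]]
  ]
}}

```text
time: 20.07
tcp_pos: [0.4853, -0.2082, 0.0615]
tool_rot: [[0.448, 0.894, 0.002], [0.894, -0.448, -0.0], [0.001, 0.002, -1.0]]
force: [1.1, -0.2, -3.9]
grip_width: 0.0312
grip_force: 120.2
```

{"api": "apply_moves", "payload": {
  "steps": [
    [[0,-0.45,-0.75,0,0],[0,0,0,-1,0],[0,0,0,-0.8,0],[0,0,0,0,0],[0,0,0,0,0]]
  ]
}}

```text
time: 20.48
tcp_pos: [0.4789, -0.2155, 0.0413]
tool_rot: [[0.448, 0.894, -0.002], [0.894, -0.448, 0.0], [-0.001, -0.002, -1.0]]
force: [0.3, 0.1, -3.9]
grip_width: 0.0311
grip_force: 120.2
```

{"api": "apply_moves", "payload": {
  "steps": [
    [[0,0.12,0,-0.3,0],[0,0,0,-0.3,0],[0,0,0,-0.2,0],[0,0,0,0,0],[0,0,0,0,0]]
  ]
}}

```text
time: 20.9
tcp_pos: [0.481, -0.2155, 0.0342]
tool_rot: [[0.448, 0.894, 0.0], [0.894, -0.448, 0.0], [0.0, 0.0, -1.0]]
force: [0.2, 1.3, -1.0]
grip_width: 0.0315
grip_force: 120.6
```

```bash
python3 st.py; python3 g.py
```

```text
block x,y,z [ -22.9 -372.    34.2] F x,y,z [-0.2  1.3 -1. ] yaw 63.38 20.9 [ 0.16040987  0.11179512 -0.04702621]
pitch 0.0696 yaw -0.0007 tipx 83.4 axis above tcp at 0 20.2 nogo tip rel tcp (x,y,up) -76.6 -0.6 14.8
```

{"api": "apply_moves", "payload": {
  "steps": [
    [[0,0,0,-0.2,0],[0,0,0,-0.2,0],[0,0,0,0,0],[0,0,0,0,0]]
  ]
}}

```text
time: 21.28
tcp_pos: [0.4817, -0.2151, 0.0307]
tool_rot: [[0.448, 0.894, 0.001], [0.894, -0.448, 0.001], [0.001, 0.001, -1.0]]
force: [-0.9, 5.2, 9.1]
grip_width: 0.0316
grip_force: 122.2
```

{"api": "apply_moves", "payload": {
  "steps": [
    [[100,0,0,0,0],[100,0,0,0,0],[100,0,0,0,0],[100,0,0,0,0],[100,0,0,0,0]]
  ]
}}

```text
time: 21.7
tcp_pos: [0.4806, -0.2158, 0.03]
tool_rot: [[0.448, 0.894, -0.0], [0.894, -0.448, -0.0], [-0.0, -0.0, -1.0]]
force: [-0.8, 0.4, 0.1]
grip_width: 0.0852
grip_force: 0.0
```

{"api": "apply_moves", "payload": {
  "steps": [
    [[100,0,0,0.5,0],[100,0,0,1.5,0],[100,0,0,3.5,0],[100,0,0,3.5,0],[100,0,0,3.5,0]]
  ]
}}

```text
time: 22.12
tcp_pos: [0.48, -0.216, 0.1565]
tool_rot: [[0.449, 0.893, -0.001], [0.893, -0.449, -0.0], [-0.001, -0.001, -1.0]]
force: [1.4, 0.1, 0.8]
grip_width: 0.0857
grip_force: 0.0
```

{"api": "apply_moves", "payload": {
  "steps": [
    [[100,0,3,2,0],[100,0,4,2,0],[100,0,3,2,0],[100,0,0,0,0],[100,0,0,0,0]]
  ]
}}

```text
time: 22.53
tcp_pos: [0.4816, -0.1166, 0.2149]
tool_rot: [[0.445, 0.896, 0.003], [0.896, -0.445, 0.001], [0.002, 0.002, -1.0]]
force: [-0.4, -0.2, 0.1]
grip_width: 0.0856
grip_force: 0.0
```

```bash
python3 - <<'E'
from h import *
s=ctrl.read_state(); print(s["time"],s["tcp_pos"],s["force"])
c=imaging.read_camera("wrist"); cv2.imwrite("pics/w5.png",c["img"])
for k in ["gauge_mid","cradle"]:
  for d in nets.trace("wrist",k)[:3]:
    P,uv=pts(c,d["pixels"]); print(k,d["p"],d["rect"])
    for lo,hi in [(.004,.02),(.055,.08)]:
        Q=P[(P[:,2]>lo)&(P[:,2]<hi)&(np.hypot(P[:,0]-.47,P[:,1]+.22)<.13)]
        if len(Q)>50: print(lo,len(Q),cv2.minAreaRect(Q[:,:2].astype(np.float32)*1000),np.percentile(Q[:,2],98))
E
```

```text
22.5333 [ 0.48158562 -0.11658252  0.21493288] [-0.38403269 -0.16971388  0.12950877]
gauge_mid 0.79 [361.5, 262.4, 38.0, 159.5]
0.055 4604 ((482.7630310058594, -211.28201293945312), (160.49160766601562, 32.97688293457031), 63.11775588989258) 0.06757147361188721
gauge_mid 0.6 [531.2, 155.3, 215.8, 97.1]
cradle 0.79 [356.1, 267.6, 71.9, 109.8]
0.004 2175 ((474.0357360839844, -228.93069458007812), (114.34147644042969, 70.07300567626953), 62.840518951416016) 0.017984899868397238
```

View pics/w5.png

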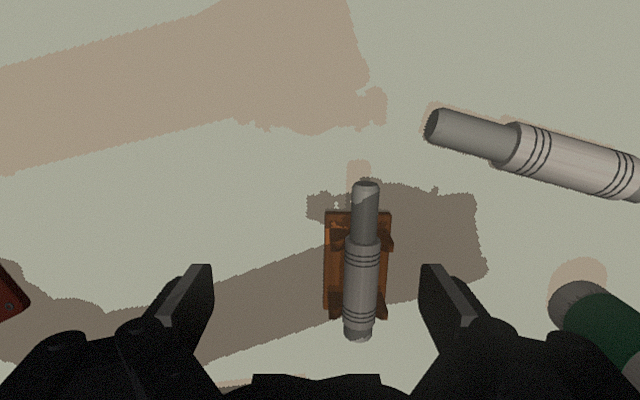

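The gauge lies level in both V cheeks at (361,262), centred on the cradle within about 1 mm, and the gripper is clear. Handing in.

```bash
python3 -c "
from h import *
print(order.hand_in())"
```

```text
the job is handed in; nothing more can be done
None
```

The job is handed in, with no verdict returned: the go end went fully in and was held at about 13 N, the no-go end was refused at about 15 N, and the gauge is back in its cradle and released. It had pitched about 0.09 rad in the grip during the no-go press, inside the 0.12 rad limit.

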